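# Hang the sample washer, turn the empty pot to the front and hold the carousel

### The job

The one empty pot on the parts carousel, the blue one, is about to be filled with brass washers: first hang the loose brass sample washer on the bare pin in front of the blue pot, right down on its sloped plate, and let go of it. Then turn the carousel until the blue pot stands squarely behind the white front marker, and finish while holding: keep the fingers firmly closed around the carousel's black centre knob so that it stays still for the filling, and do not let go at the end. Leave the other things on the bench where they are.

Things in the scene. Friction and masses are not known exactly. Their poses are not given: they have to be found in the camera images.
- sample_center (a point): Centre (half-way up) of the sample: a loose brass-coloured plate washer, 46 mm across, 21 mm hole, 8 mm thick, about 75 g. At the start it lies flat on a thin dark mat on the right side of the bench, its underside at bench height (z = 0), its centre at least 80 mm from the centres of a red seal ring and a steel hex nut; the three may have swapped places.
- pin_seat (a point): Where the washer's centre belongs: on the axis of the blue pot's bare steel pin (7 mm thick), 4 mm from its foot. The foot is 135 mm from the carousel's axis and 50 mm above the bench, on a plate 30 mm (radial) by 34 mm wide that slopes 20 degrees down outwards. A hung washer slides until its hole rests on the pin, up to 7 mm from this point, outwards. Turns with the carousel.
- pin_tip (a point): Round tip of the same pin, 34 mm from its foot (30 mm beyond pin_seat). The pin is square to its plate, so it leans 20 degrees outwards, away from the carousel's axis. The deck below is 36 mm above the bench, its rim 155 mm from the axis. The other four pots' pins carry fixed samples and stand 72 degrees apart. Turns with the carousel.
- blue_pot (a point): Centre of the mouth of the empty blue pot: 58 mm across, 48 mm tall, fixed on the deck, its axis 73 mm from the carousel's axis, rim 84 mm above the bench, between its pin and the knob. The other four pots are red, equal in size, 72 degrees apart and full of washers up to about 95 mm above the bench.
- knob_center (a point): Centre of the black round knob on the carousel's axis: 44 mm across, 32 mm tall (130 to 162 mm above the bench), straight-sided from 136 to 156 mm, fixed to the turntable, on a 22 mm steel column. Turning the knob turns the whole carousel.
- front_stop (a point): Where blue_pot belongs at the end: the fixed point 73 mm from the carousel's axis, 84 mm above the bench, on the line from the axis (knob_center) towards the white front marker, a block 26 by 30 mm, 30 mm tall, on a tongue of the fixed foot, 181 mm from the axis. This front points roughly towards the robot, give or take 17 degrees.
- carousel (a joint): Angle of the turntable about its vertical axis, rad, growing anticlockwise seen from above; 0 (or a whole turn, 6.283) puts the blue pot exactly at the front marker. It starts between 0.95 and 5.33, turns either way with light friction (0.06 N m) and stays where it is left.
- seal: Bystander: loose red seal ring, 52 mm across, 9 mm thick, lying flat on the mat; origin at the centre of its underside.
- hexnut: Bystander: loose steel hex nut, 42 mm across the corners, 18 mm tall, on the mat; origin at the centre of its underside.
- spanner: Bystander: spanner, 160 mm long, lying beyond the mat on the right.
- carton: Bystander: closed cardboard carton, 90 by 120 mm, 50 mm tall, behind the carousel to the right; origin at the centre of its underside. All else on the bench is fixed: on the left, from 0.3 m left of the robot's middle line, a yellow bin of brass washers (65 mm tall), a blue can (150 mm) and a roll of tape (45 mm); behind the carousel a caliper; bins, cabinets and a scale lie along the edges.

How it is judged:
By the outcome, as a careful person would: the job done as asked, in the order asked, and still so for the second after the job is handed in, while the arm keeps its last pose, push and grip.
It also fails if it takes over 72 s, if anything falls off the work surface, if the arm or the gripper's body presses on something with over 40 N, if the wrist force passes 120 N, or if a joint passes its speed limit or range.

### The arm

A 7-joint arm with a two-finger parallel gripper is mounted at the origin on the work surface. World frame = base frame: x ahead of the robot, y to its left, z up, the work surface at z = 0. Lengths are in mm, angles in degrees, forces in N, time in s.
With the tool pointing down it reaches from about 425 to 950 mm from the base axis. Payload 4.7 kg.
Tool frame: the origin (TCP) lies on the centre line of the jaws, within the pads' length; the fingertips stand r.tcp_to_tips ahead of it and the grasp point (between the pads) is the TCP (r.tcp_to_tips is the distance from the TCP to the fingertips, in mm); z points along the fingers, x is the direction in which the jaws open and shut, and the axes are right-handed (so a half turn about z gives the same grasp; the last joint's range is limited). The gripper opens to 85 mm and grips with 20 to 120 N. Pads are 22 mm wide; open, the fingers measure 114 mm over their backs; the gripper's body (76 mm by 85 mm) begins 54 mm behind the grasp point. The pads swing forward as they close: fully open they stand 13 mm farther back than shut.
Start: joints at [-69.666, 26.849, -2.785, 87.806, 1.381, 65.374, -4.715], TCP at [252.713, 625.927, 227.335] pointing down, gripper open.
Joint ranges: [-148.3, 148.3], [-19.14, 114.17], [-79.39, 73.82], [5.75, 140.21], [-59.74, 239.74], [12.07, 113.84], [-152.46, 152.46]. Speed limits (degrees/s): [147.25, 147.25, 180, 180, 180, 180, 180].

### API

Orientations are given as a 3x3 rotation matrix whose columns are the frame's x, y, z axes.
In Python, from bench import r gives the robot as it stands.
- The arm moves only by the tool jog_arm, never from a script. Its argument "commands" is a list of rows, each a list of 2 entries, a list of its own where there are three numbers: the shift along the world's x, y, z in mm, then the turn about the world's z in rad. In form: [[[dx, dy, dz], turn], ...]. A call has 1 to 12 rows; each row is the pose to reach, as a shift and turn from the pose commanded when the call began; what a row does not reach only later rows make up. A row lasts 1/12 s, in which the tool goes at most 41.7 mm and 7.16 degrees, less where a joint would pass 70% of its speed; a pose out of reach is approached as far as the arm can. A call with a gripper value outside its range is refused whole. "claw" is the gripper command: -1 is fully open, 1 is shut, values between are in proportion, set as the call begins (left out, the last holds). The fingers move at their own pace and stop on an object; the grip force is fixed at half the most. Time passes only in rows, so rows that repeat a pose let the fingers close. It gives the time, the measured TCP pose, the force and the opening at its end, in the units of the state.
- r.get_obs(): the state, without advancing time (a new reading comes with each control period).
- r.camera(name): name is "side" or "top"; returns a dict with "color" (480x640x3 uint8, red, green, blue), "z_map" (480x640 float32, mm along the optical axis (not along the pixel's ray), 0 where there is no reading), "K" (3x3 intrinsics, pixels), "R" (3x3) and "t" (3): a world point X has camera coordinates R X + t. Camera axes: x right, y down, z forward; pixel columns grow to the right and rows downward; lengths in mm; the calibration is good to about 2 mm. A picture is of the moment at which its call begins.
- r.sign_off(): hands the job in, once; it reports no verdict.
The state is a dict: "time": time; "q": joint angles; "dq": joint speeds; "joint_torque": joint torques, N m; "tcp_pos": TCP position; "ee_rot": TCP orientation; "contact_force": force on the tool from outside, world axes, zero at the start; "wrist_torque": the same for the moment, N m; "opening": opening from 0.0 (shut) to 1.0 (fully open).
Only numpy, scipy, OpenCV 4.12 (cv2) and the standard library are available. Lean on these libraries where they do the work, as an engineer would, in place of code of your own. Each camera call takes 0.05 s, during which the arm holds its last target.

## Working session

There is one attempt and no reset: what is moved stays moved. The work goes in short steps, Python scripts to look and compute and a tool call to move; the robot and the scene stay as the last step left them, time stands still between calls to the robot, and variables do not carry over. Pictures are saved under pics/ and viewed, and the job is handed in when it is done.

Besides the shell and the picture viewer there is one more tool, called after "Emit:" by a JSON object that holds its "op" and its "data". jog_arm: Moves the arm, as the interface text tells. Its arguments: {"type":"object","properties":{"commands":{"type":"array"},"claw":{"type":"number"}},"required":["commands"]}

```bash
mkdir -p pics; ls; python3 - <<'E'
from bench import r
import cv2
for n in ("top","side"):
    c=r.camera(n); cv2.imwrite(f"pics/{n}0.png",c["color"][:,:,::-1]); print(n,c["K"],c["R"],c["t"],(c["z_map"]>0).mean())
o=r.get_obs(); print(o); print(r.tcp_to_tips)
E
```

```text
pics
top [[437.71687612   0.         317.58257411]
 [  0.         437.71687612 239.25146279]
 [  0.           0.           1.        ]] [[-2.88082073e-02 -9.99584846e-01  4.73043110e-04]
 [-9.98685732e-01  2.87622194e-02 -4.24210299e-02]
 [ 4.23898129e-02 -1.69449523e-03 -9.99099711e-01]] [-147.14704439  553.10680583  791.940007  ] 0.9961263020833333
side [[489.95713269   0.         324.07167305]
 [  0.         489.95713269 236.74021919]
 [  0.           0.           1.        ]] [[-0.95819428 -0.28609534  0.00362907]
 [-0.21768434  0.72072262 -0.65815837]
 [ 0.18568048 -0.63143358 -0.75287077]] [484.66455946 292.30188778 620.47699166] 0.9957942708333334
{'time': 0.1, 'q': array([-69.66654272,  26.89478411,  -2.78463515,  87.86710817,
         1.381222  ,  65.37421249,  -4.71712901]), 'dq': array([ 0.05895399, -0.09455965,  0.09493077, -0.25174572, -0.02113669,
       -0.04796403,  0.02755937]), 'joint_torque': array([ 8.57979521e-04, -5.11513746e+01, -4.68372821e-02, -2.38387907e+01,
        1.07704994e-02,  4.36592949e-03, -1.58596430e-05]), 'tcp_pos': array([252.53009574, 625.41146981, 226.33998556]), 'ee_rot': array([[ 3.74425739e-01,  9.27256704e-01, -6.09110449e-04],
       [ 9.27255179e-01, -3.74426229e-01, -1.68277593e-03],
       [-1.78843219e-03,  6.52738027e-05, -9.99998399e-01]]), 'contact_force': array([0.07511395, 0.62339421, 0.23796113]), 'wrist_torque': array([-0.03672582,  0.00345374,  0.03736806]), 'opening': 1.0003969260424554}
19.0
```

View pics/top0.png

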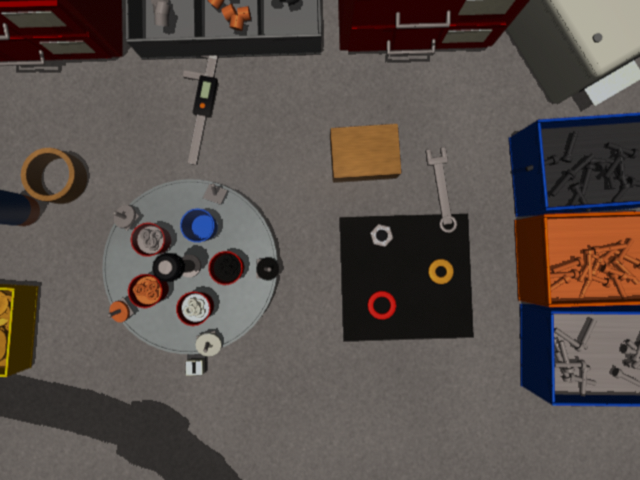

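View pics/side0.png

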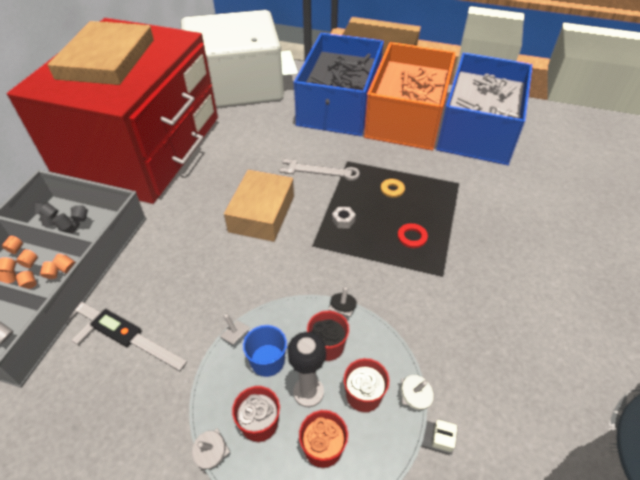

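The top view shows the brass washer at (441,271), the seal at (382,305) and the nut at (381,236). The knob is at (168,266), the blue pot at (200,225) with its bare pin near (216,192), and the white marker at (195,367). Next I'll measure these.

```bash
cat > h.py <<'E'
import numpy as np, cv2
def ray(c,u,v,z):
    K,R,t=c["K"],c["R"],c["t"]; o=-R.T@t
    d=R.T@np.linalg.solve(K,[u,v,1.0]); return o+d*(z-o[2])/d[2]
def proj(c,X):
    p=c["K"]@(c["R"]@np.asarray(X,float)+c["t"]); return p[:2]/p[2]
def cloud(c):
    v,u=np.mgrid[0:480,0:640]; z=c["z_map"].astype(float)
    P=np.stack([u,v,np.ones_like(u)],-1)@np.linalg.inv(c["K"]).T*z[...,None]
    return (P-c["t"])@c["R"]
def fitc(P):  # circle fit in xy
    A=np.c_[2*P[:,:2],np.ones(len(P))]; s=np.linalg.lstsq(A,(P[:,:2]**2).sum(1),rcond=None)[0]
    return s[:2],np.sqrt(s[2]+s[0]**2+s[1]**2)
def outer(m):
    cs,_=cv2.findContours(m.astype(np.uint8),cv2.RETR_EXTERNAL,cv2.CHAIN_APPROX_NONE)
    return max(cs,key=cv2.contourArea)[:,0,:]
E
python3 - <<'E'
from bench import r
from h import *
for n in ("top","side"):
    c=r.camera(n); X=cloud(c); hsv=cv2.cvtColor(c["color"],cv2.COLOR_RGB2HSV); H,S,V=cv2.split(hsv)
    z=X[...,2]
    onmat=(X[...,0]>350)&(X[...,1]<-100)&(X[...,1]>-420)&(X[...,0]<800)
    m=onmat&(H>14)&(H<32)&(S>120)&(V>90)&(z<25)
    k=outer(m); P=np.array([ray(c,u,v,8.) for u,v in k]); print(n,"washer",fitc(P),len(k),k.mean(0), np.median(z[m]))
    # knob
    m=(z>158)&(z<168)&(X[...,0]>350)&(X[...,0]<800)&(X[...,1]>50)&(X[...,1]<400); 
    print("knob top",m.sum(),X[m].mean(0)); 
    k=outer(m); P=np.array([ray(c,u,v,160.) for u,v in k]); print(fitc(P),k.mean(0))
    # deck circle
    K0=X[m].mean(0)
    rr=np.hypot(X[...,0]-K0[0],X[...,1]-K0[1])
    m=(rr<200)&(z>28)
    k=outer(m); P=np.array([ray(c,u,v,36.) for u,v in k]); d=np.hypot(*(P[:,:2]-K0[:2]).T); q=P[(d>145)&(d<163)]; print("deck",fitc(q),len(q))
    # blue rim
    m=(rr<140)&(H>100)&(H<130)&(S>120)&(z>40)
    k=outer(m); P=np.array([ray(c,u,v,84.) for u,v in k]); print("blue",fitc(P),k.mean(0), X[m&(z>81)].mean(0))
    # marker
    m=(rr>155)&(rr<205)&(z>22)&(z<40)&(S<60)&(V>120)&(X[...,0]<K0[0]-100)
    print("marker",m.sum(),X[m&(z>26)].mean(0))
E
```

```text
top washer (array([ 483.59816084, -387.39726664]), np.float64(22.034109800534367)) 68 [440.51470588 271.33823529] 8.03382494198746
knob top 539 [507.38113607  65.86707517 162.18492135]
(array([507.30786459,  66.4332984 ]), np.float64(18.951522490589344)) [165.06329114 267.17721519]
deck (array([506.71734149,  66.2346718 ]), np.float64(154.89182172074632)) 489
blue (array([574.85025972,  36.90041317]), np.float64(28.35530522079509)) [197.49484536 225.42268041] [576.44137852  41.43447537  84.60881893]
marker 187 [326.39188957  63.10964598  30.48711099]
side washer (array([ 483.18231152, -385.02776598]), np.float64(25.1191715338684)) 62 [392.41935484 187.46774194] 7.552100221521456
knob top 903 [506.71923419  68.33372112 161.94049887]
(array([507.13810643,  67.00206141]), np.float64(19.600594061958404)) [306.79090909 349.41818182]
deck (array([507.61707691,  65.01259492]), np.float64(155.05000452609698)) 468
blue (array([572.40721439,  45.30603559]), np.float64(31.17660461818119)) [265.28030303 349.39393939] [578.00781469  39.97260142  83.69853408]
marker 528 [329.7710474   60.52749383  30.36911025]
```

```bash
python3 - <<'E'
from bench import r
from h import *
c=r.camera("top"); a=c["color"][150:390,90:290,::-1]; cv2.imwrite("pics/tc.png",cv2.resize(a,None,fx=2.5,fy=2.5,interpolation=cv2.INTER_CUBIC))
c=r.camera("side"); a=c["color"][280:480,180:480,::-1]; cv2.imwrite("pics/sc.png",cv2.resize(a,None,fx=2.6,fy=2.6,interpolation=cv2.INTER_CUBIC))
E
```

```text
(no output)
```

View pics/tc.png

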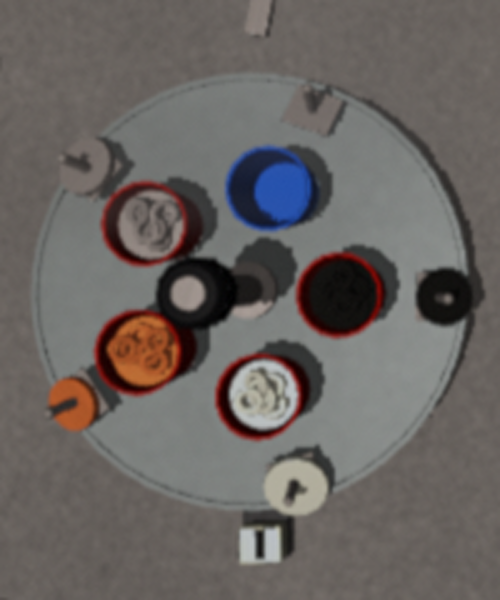

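View pics/sc.png

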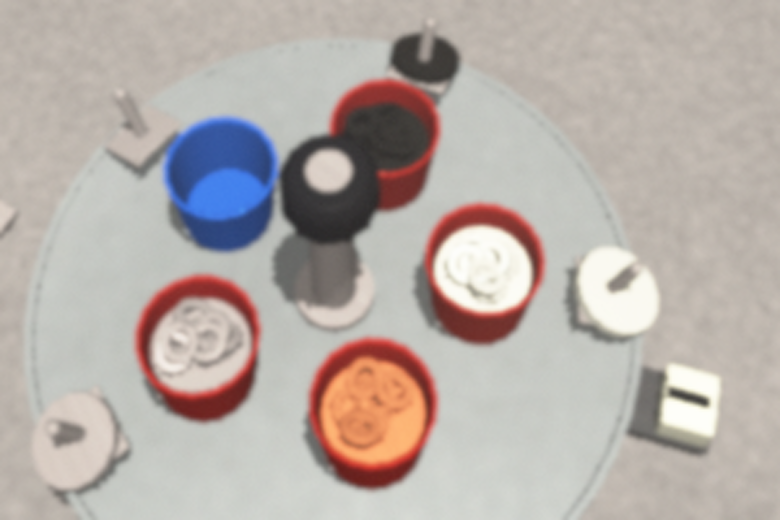

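```bash
python3 - <<'E'
from bench import r
from h import *
A=np.array([507,66.]);
T=r.camera("top");S=r.camera("side")
for c,n in((T,"top"),(S,"side")):
    X=cloud(c);z=X[...,2]; H,Sa,V=cv2.split(cv2.cvtColor(c["color"],cv2.COLOR_RGB2HSV))
    rr=np.hypot(X[...,0]-A[0],X[...,1]-A[1]); 
    red=(rr<112)&(rr>35)&((H<8)|(H>172))&(Sa>150)&(z>60)
    th=np.degrees(np.arctan2(X[...,1]-A[1],X[...,0]-A[0]))
    # pot band by height and rr: contents or rim 
    m=(rr>40)&(rr<106)&(z>78)&(z<100)
    nl,lab,st,cen=cv2.connectedComponentsWithStats(m.astype(np.uint8))
    for i in range(1,nl):
        if st[i,4]>150:
            k=outer(lab==i); p=X[lab==i].mean(0); print(n,"pot",st[i,4],p.round(1),np.degrees(np.arctan2(*(p[:2]-A)[::-1])).round(1),np.hypot(*(p[:2]-A)).round(1))
    for a in np.radians([-24,-22,-20]):
        e=np.array([np.cos(a),np.sin(a)])
        print(n,np.degrees(a),proj(c,[*(A+135*e),50]).round(1),proj(c,[*(A+146.6*e),82]).round(1))
    m=(rr>128)&(rr<152)&(z>62)&(z<90)&(abs(th+22)<15); print("pin pts",X[m].round(1)[:20], np.argwhere(m)[:20,::-1].tolist())
E
```

```text
top pot 234 [576.2  43.1  83.2] -18.3 72.9
top pot 249 [554.1 126.5  83.2] 52.1 76.7
top pot 196 [554.9 119.7  81.1] 48.3 72.0
top pot 230 [502.7  -3.5  83.2] -93.6 69.6
top pot 191 [506.   -9.3  81.5] -90.8 75.4
top pot 252 [467.9 131.   83.2] 121.0 75.9
top pot 194 [468.3 126.8  81.3] 122.5 72.0
top pot 240 [434.6  51.4  83.2] -168.6 73.9
top pot 167 [437.   48.9  81.4] -166.3 72.1
top -24.000000000000004 [217.2 194.7] [215.5 185.6]
top -22.0 [214.7 193.8] [212.7 184.6]
top -20.0 [212.1 192.9] [209.8 183.5]
pin pts [[644.4  14.4  79.6]
 [644.3  12.7  79.8]
 [643.8  10.4  82.5]
 [643.9   9.   81.2]
 [642.4  14.1  81.1]
 [642.1  12.1  82.4]
 [642.5  11.   80.1]
 [642.7   9.7  78.3]
 [640.6  14.   81.9]
 [640.3  11.9  83.3]
 [640.5  10.6  81.7]
 [640.5   9.   81.5]
 [639.6  15.   77.6]
 [638.9  12.4  81.7]
 [639.1  11.   80.3]
 [639.4   9.8  78.1]
 [640.    9.1  74.1]
 [637.7  13.2  78.4]
 [637.8  11.6  77.8]
 [637.8  10.1  77. ]] [[211, 184], [212, 184], [213, 184], [214, 184], [211, 185], [212, 185], [213, 185], [214, 185], [211, 186], [212, 186], [213, 186], [214, 186], [211, 187],
[... 581 characters left out ...]
.0 [232.8 333.4] [223.4 316.9]
pin pts [[644.7  10.8  81.7]
 [643.2  10.6  82.2]
 [641.9  10.2  82.1]
 [641.2   9.   80.6]
 [646.   11.8  80.1]
 [643.9  12.4  82.1]
 [642.6  11.9  81.9]
 [641.5  11.3  81.5]
 [640.3  10.8  81.3]
 [640.3   8.6  77.9]
 [644.7  14.1  81.7]
 [643.4  13.7  81.7]
 [642.3  13.   81.2]
 [640.9  12.7  81.3]
 [639.6  12.4  81.4]
 [640.    9.6  77.1]
 [642.9  15.   81.3]
 [642.3  13.5  79.3]
 [641.1  13.1  79.3]
 [639.4  13.2  80.3]] [[225, 314], [226, 314], [227, 314], [228, 314], [224, 315], [225, 315], [226, 315], [227, 315], [228, 315], [229, 315], [224, 316], [225, 316], [226, 316], [227, 316], [228, 316], [229, 316], [225, 317], [226, 317], [227, 317], [228, 317]]
```

Measured positions are:
- axis about (507, 66)
- pin tip about (642, 12, 82), direction −21.7°
- washer about (483.5, −387)

The jaw yaw is already 68°, which is tangential at the pin, so it can stay as it is. I'll move to the washer now.

Emit:
{"op": "jog_arm", "data": {"commands": [[[35,-30,8],0],[[65,-60,15],0],[[95,-90,25],0],[[125,-120,35],0],[[150,-150,40],0],[[180,-180,45],0],[[210,-210,50],0],[[235,-240,55],0],[[260,-275,60],0],[[280,-310,60],0],[[300,-345,60],0],[[310,-385,60],0]], "claw": -1}}

```text
time: 1.4
tcp_pos: [563.0, 244.9, 287.5]
ee_rot: [[0.375, 0.927, 0.002], [0.927, -0.375, 0.0], [0.001, 0.001, -1.0]]
contact_force: [0.0, 0.3, 0.1]
opening: 1.0
```

Emit:
{"op": "jog_arm", "data": {"commands": [[[5,-40,0],0],[[10,-80,0],0],[[10,-120,0],0],[[10,-160,0],0],[[10,-200,0],0],[[10,-240,0],0],[[0,-280,0],0],[[-10,-320,0],0],[[-20,-360,0],0],[[-30,-400,0],0],[[-40,-440,0],0],[[-50,-480,0],0]]}}

```text
time: 2.4
tcp_pos: [510.3, -235.3, 287.7]
ee_rot: [[0.374, 0.927, 0.001], [0.927, -0.374, 0.0], [0.0, 0.001, -1.0]]
contact_force: [0.8, -0.5, -0.5]
opening: 0.998
```

Emit:
{"op": "jog_arm", "data": {"commands": [[[-8,-38,0],0],[[-15,-76,-10],0],[[-22,-112,-25],0],[[-29,-148,-50],0],[[-29,-148,-90],0],[[-29,-148,-130],0],[[-29,-148,-170],0],[[-29,-148,-205],0],[[-29,-148,-225],0],[[-29,-148,-225],0],[[-29,-148,-225],0]]}}

```text
time: 3.32
tcp_pos: [481.8, -381.3, 61.8]
ee_rot: [[0.374, 0.927, -0.002], [0.927, -0.374, 0.001], [0.0, -0.002, -1.0]]
contact_force: [0.8, -0.0, 1.5]
opening: 1.0
```

```bash
python3 - <<'E'
from bench import r
from h import *
for n in("top","side"):
    c=r.camera(n); p=proj(c,[483.5,-387,8]).astype(int); x,y=max(p[0]-75,0),max(p[1]-75,0)
    cv2.imwrite(f"pics/{n}1.png",cv2.resize(c["color"][y:y+150,x:x+150,::-1],(600,600),interpolation=cv2.INTER_CUBIC))
print(r.get_obs()["tcp_pos"],r.get_obs()["q"].round(1), r.tcp_to_tips)
E
```

```text
[ 483.29884473 -382.56827002   64.27103922] [ 19.9  32.7  20.  105.4 -15.4  44.3 116. ] 19.0
```

View pics/top1.png

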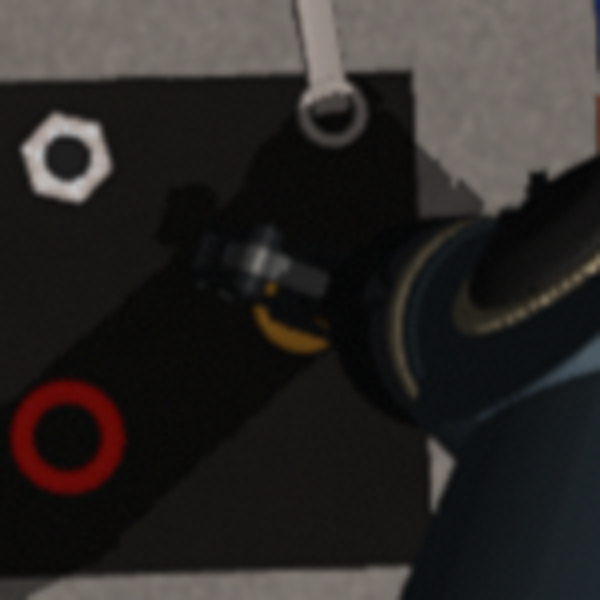

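View pics/side1.png

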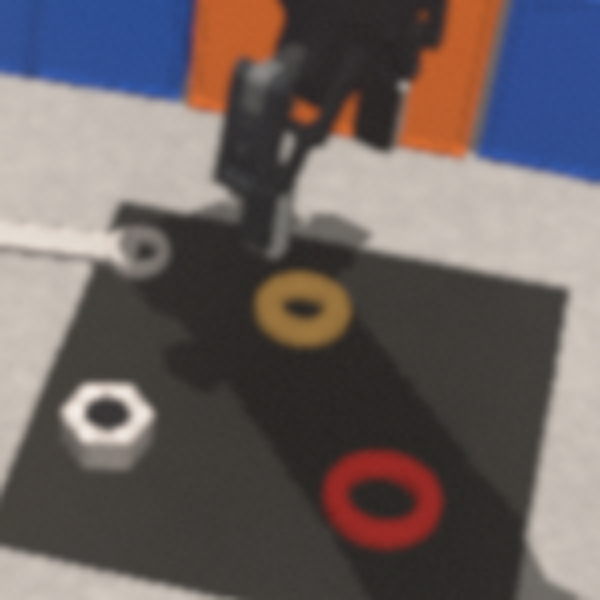

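```bash
python3 - <<'E'
from bench import r
print(r.get_obs()["tcp_pos"],r.get_obs()["time"],r.get_obs()["dq"].round(2))
E
```

```text
[ 483.29884473 -382.56827002   64.27103922] 3.4167 [ 0.01 -0.81  0.16 -0.29 -0.04 -0.14 -0.04]
```

```bash
cat > tips.py <<'E'
from bench import r
from h import *
o=r.get_obs(); t=o["tcp_pos"]; R=o["ee_rot"]; c=r.camera("side"); X=cloud(c)
L=(X-t)@R; m=(abs(L[...,0])<65)&(abs(L[...,1])<14)&(L[...,2]>-50)&(X[...,2]>14)
z=L[...,2][m]; x=L[...,0][m]
print(t.round(1),m.sum()); 
for s in(-1,1):
    q=np.sort(z[x*s>0]); print(s,len(q),q[-8:].round(1)); k=(x*s>0)&(z>z[x*s>0].max()-6); print(x[k].round(0),L[...,1][m][k].round(0))
E
python3 tips.py
```

```text
[ 483.3 -382.6   64.3] 329
-1 173 [-18.9 -18.9 -18.8 -18.4 -18.2 -18.1 -18.  -17.3]
[-43. -42. -43. -45. -43. -45. -41. -42. -41. -43. -41. -44. -43. -45.
 -45. -46. -43. -44. -43. -43. -43. -48. -43. -44. -42. -43. -43. -44.
 -44. -41. -44.] [ 10.   9.   8.   6.   9.   8.   4.   3.   6.   5.   2.   1.  -2.  -2.
  -4.  -6.   2.   1.  -2.  -4.  -8. -11.  -2.  -4.  -7.  -8. -10. -11.
  -6.  -9. -10.]
1 156 [-20.4 -20.3 -20.  -19.1 -19.1 -19.  -18.6 -17.9]
[53. 50. 50. 53. 51. 47. 49. 45. 49. 50. 51. 48. 48. 50. 49.] [  4.   4.  -0.  -4.  -7.  -6.  -9. -11.  -4.  -6.  -9.  -9. -11.  -9.
 -10.]
```

```bash
python3 - <<'E'
from bench import r
from h import *
o=r.get_obs(); t=o["tcp_pos"]; R=o["ee_rot"]; c=r.camera("side"); X=cloud(c)
im=c["color"][:,:,::-1].copy()
im=im[100:260,310:470]; im=cv2.resize(im,(640,640),interpolation=cv2.INTER_CUBIC)
for x in(-42.5,0,42.5):
  for z,col in((-20,(255,0,0)),(0,(0,255,0)),(19,(0,0,255))):
    p=(proj(c,t+R@[x,0,z])-[310,100])*4; cv2.circle(im,tuple(int(v) for v in p),4,col,-1)
cv2.imwrite("pics/ov.png",im)
zz=X[100:260,310:470,2]
cv2.imwrite("pics/ovz.png",cv2.resize(np.clip(zz*1.5,0,255).astype(np.uint8),(640,640),interpolation=cv2.INTER_NEAREST))
E
```

```text
(no output)
```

View pics/ov.png

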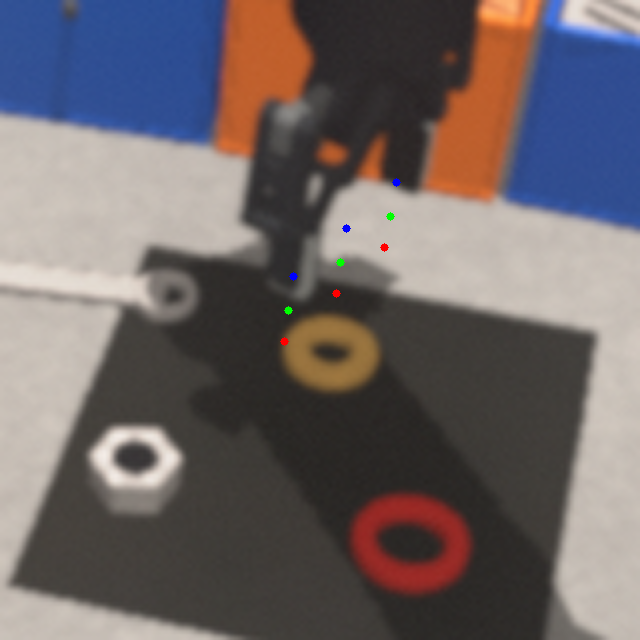

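View pics/ovz.png

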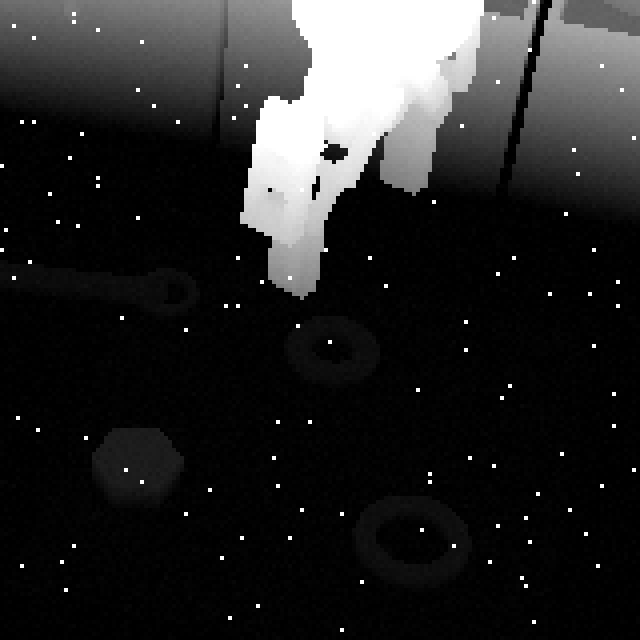

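The side view shows the fingertips at crop (297,297) and (412,190), higher than the reported TCP implies. I'll lower a little and compare again.

Emit:
{"op": "jog_arm", "data": {"commands": [[[0,0,-10],0],[[0,0,-22],0],[[0,0,-22],0],[[0,0,-22],0]]}}

```text
time: 3.85
tcp_pos: [481.4, -380.9, 39.2]
ee_rot: [[0.374, 0.927, -0.002], [0.927, -0.374, 0.001], [0.001, -0.002, -1.0]]
contact_force: [-0.4, -0.9, 0.2]
opening: 0.999
```

```bash
python3 tips.py; python3 - <<'E'
from bench import r
from h import *
o=r.get_obs(); t=o["tcp_pos"]; R=o["ee_rot"]; c=r.camera("side"); 
im=c["color"][:,:,::-1].copy()
im=im[100:260,310:470]; im=cv2.resize(im,(640,640),interpolation=cv2.INTER_CUBIC)
for x in(-42.5,0,42.5):
  for z,col in((-20,(255,0,0)),(0,(0,255,0)),(19,(0,0,255))):
    p=(proj(c,t+R@[x,0,z])-[310,100])*4; cv2.circle(im,tuple(int(v) for v in p),4,col,-1)
cv2.imwrite("pics/ov2.png",im)
print(o["contact_force"],o["q"])
E
```

```text
[ 481.4 -380.9   39.2] 297
-1 159 [-20.3 -20.  -19.8 -19.7 -19.5 -18.5 -17.9 -17.2]
[-44. -43. -43. -44. -43. -43. -41. -43. -42. -42. -42. -44. -44. -43.
 -42. -43. -43. -44. -44. -42. -43.] [  6.   9.   7.   6.   3.   7.   4.   3.   0.   2.   0.  -1.  -2.  -4.
  -6.  -8. -10. -12.  -6.  -9. -10.]
1 138 [-22.4 -22.3 -21.4 -20.6 -20.6 -18.8 -18.  -17.9]
[50. 42. 49. 49. 49. 46. 49. 53. 49. 51. 48. 52. 50.] [  6. -10.   2.  -7.  -8. -11.  -3.  -7.  -7. -10. -11.  -9. -10.]
[-0.19999919 -1.67638907 -0.40389995] [ 20.45526648  34.56982295  19.23390116 106.15547233 -16.21130263
  42.0186102  116.6956841 ]
```

View pics/ov2.png

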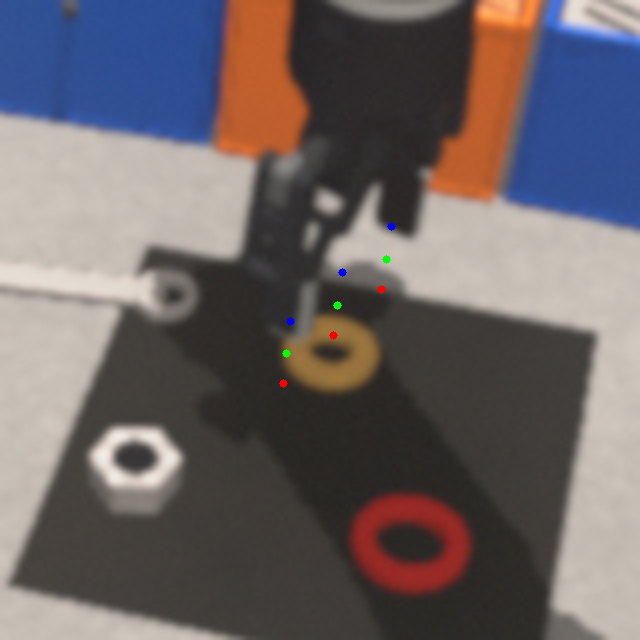

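Emit:
{"op": "jog_arm", "data": {"commands": [[[0,-6,0],0],[[0,-6,0],0],[[0,-6,0],0],[[0,-6,0],0],[[0,-6,0],0]], "claw": -0.5}}

```text
time: 4.37
tcp_pos: [482.1, -387.5, 40.4]
ee_rot: [[0.374, 0.927, 0.0], [0.927, -0.374, 0.0], [0.0, 0.0, -1.0]]
contact_force: [0.4, -0.5, -0.1]
opening: 0.75
```

```bash
python3 tips.py; cat > ov.py <<'E'
import sys
from bench import r
from h import *
o=r.get_obs(); t=o["tcp_pos"]; R=o["ee_rot"]; c=r.camera("side"); 
im=c["color"][:,:,::-1].copy()
im=im[100:260,310:470]; im=cv2.resize(im,(640,640),interpolation=cv2.INTER_CUBIC)
for z,col in((0,(255,0,0)),(20,(0,255,0)),(40,(0,0,255)),(60,(255,255,0))):
    p=(proj(c,[483.5,-386.7,z])-[310,100])*4; cv2.circle(im,tuple(int(v) for v in p),3,col,-1)
    for s in (-1,1):
        p=(proj(c,[483.5,-386.7,z]+R@[s*32,0,0])-[310,100])*4; cv2.circle(im,tuple(int(v) for v in p),3,col,-1)
cv2.imwrite(sys.argv[1],im)
print(o["tcp_pos"],o["contact_force"],o["opening"])
E
python3 ov.py pics/ov3.png
```

```text
[ 482.1 -387.5   40.4] 348
-1 195 [-13.  -12.5 -12.  -11.5 -11.4  -9.3  -9.3  -8.5]
[-32. -35. -31. -32. -34. -33. -33. -34. -34. -32. -32. -36. -35. -31.
 -31.] [  9.   8.   4.   2.   5.   2.   0.  -3.  -5.  -2.  -4. -11.  -6. -10.
 -11.]
1 153 [-13.9 -13.8 -13.2 -13.1 -12.6 -12.3 -11.1 -11. ]
[40. 32. 40. 36. 36. 39. 38. 38. 37. 38. 39. 38. 40.] [  4. -10.  -1.  -7. -13.  -4.  -6.  -8. -10. -12.  -7.  -8. -11.]
[ 482.15726331 -387.42012767   40.38100118] [ 0.50488053 -0.31349353 -0.71166626] 0.7481294019988373
```

View pics/ov3.png

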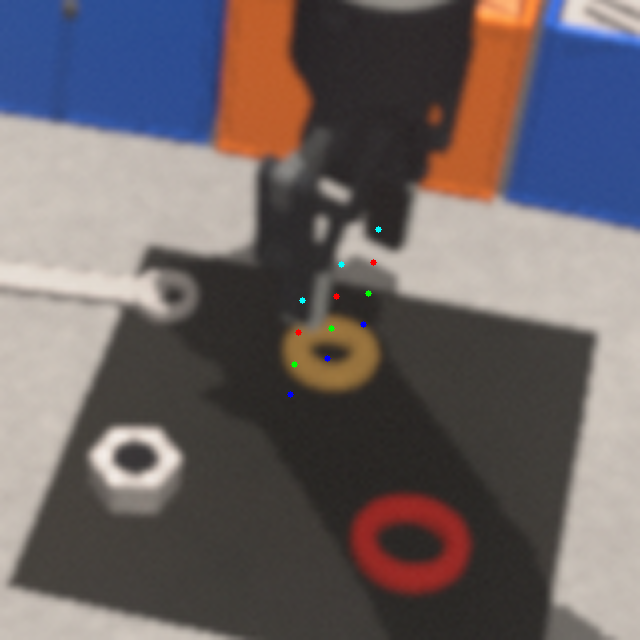

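```bash
cat > tips2.py <<'E'
from bench import r
from h import *
o=r.get_obs(); t=o["tcp_pos"]; R=o["ee_rot"]
for n in("side","top"):
    c=r.camera(n); X=cloud(c)
    L=(X-t)@R; m=(abs(L[...,0])<65)&(abs(L[...,1])<30)&(L[...,2]>-60)&(X[...,2]>14)
    m=cv2.morphologyEx(m.astype(np.uint8),cv2.MORPH_OPEN,np.ones((3,3)))>0
    P=L[m]
    print(n,len(P),t.round(1))
    for lo in range(-40,25,4):
        q=P[(P[:,2]>=lo)&(P[:,2]<lo+4)]
        for s in(-1,1):
            w=q[q[:,0]*s>0]
            if len(w)>2: print(lo,s,len(w),"x",np.percentile(w[:,0],[5,50,95]).round(0),"y",np.percentile(w[:,1],[5,50,95]).round(0))
E
python3 tips2.py
```

```text
side 392 [ 482.2 -387.4   40.4]
-40 -1 23 x [-34. -32. -31.] y [-11.  -3.   7.]
-40 1 20 x [36. 44. 46.] y [-12.  -6.   3.]
-36 -1 15 x [-36. -32. -30.] y [-12.  -1.   7.]
-36 1 20 x [38. 45. 47.] y [-11.  -6.   3.]
-32 -1 24 x [-35. -32. -29.] y [-12.  -2.   9.]
-32 1 18 x [34. 44. 47.] y [-12.  -7.   6.]
-28 -1 17 x [-33. -31. -31.] y [-10.  -1.   8.]
-28 1 24 x [37. 44. 47.] y [-11.  -6.   6.]
-24 -1 21 x [-36. -32. -31.] y [-12.  -3.   8.]
-24 1 18 x [35. 42. 46.] y [-12.  -7.   3.]
-20 -1 17 x [-35. -32. -30.] y [-11.  -3.  10.]
-20 1 13 x [36. 40. 44.] y [-12.  -7.   5.]
-16 -1 21 x [-35. -32. -31.] y [-11.  -2.   9.]
-16 1 7 x [33. 39. 40.] y [-11.  -8.  -2.]
-12 -1 5 x [-33. -33. -32.] y [-6.  0.  6.]
-12 1 5 x [37. 38. 38.] y [-7. -2.  5.]
top 0 [ 482.2 -387.4   40.4]
```

Emit:
{"op": "jog_arm", "data": {"commands": [[[1,0,-10],0],[[1,0,-20],0],[[1,0,-20],0],[[1,0,-20],0]], "claw": -0.45}}

```text
time: 4.9
tcp_pos: [482.3, -386.8, 18.9]
ee_rot: [[0.374, 0.927, -0.002], [0.927, -0.374, 0.002], [0.001, -0.003, -1.0]]
contact_force: [1.0, 0.3, 0.3]
opening: 0.724
```

```bash
python3 tips2.py | tail -8; python3 ov.py pics/ov4.png
```

```text
-24 -1 19 x [-36. -31. -30.] y [-12.  -5.   8.]
-24 1 20 x [37. 42. 45.] y [-11.  -5.   4.]
-20 -1 23 x [-36. -31. -29.] y [-12.  -2.  10.]
-20 1 11 x [32. 40. 44.] y [-11.  -7.   5.]
-16 -1 16 x [-33. -32. -29.] y [-9.  1.  9.]
-16 1 9 x [32. 38. 41.] y [-11.  -8.   0.]
-12 -1 6 x [-33. -31. -30.] y [-6. -3.  3.]
top 0 [ 482.3 -386.8   18.9]
[ 482.96683976 -387.53500257   20.03000627] [-0.47444515 -0.3079682   0.80474203] 0.7281278298908358
```

View pics/ov4.png

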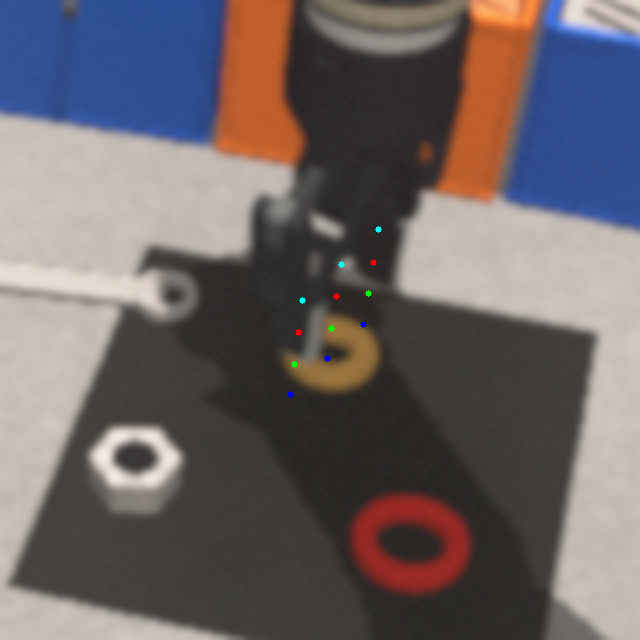

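Emit:
{"op": "jog_arm", "data": {"commands": [[[0,0,-3],0],[[0,0,-6],0],[[0,0,-8],0],[[0,0,-8],0]]}}

```text
time: 5.38
tcp_pos: [482.8, -387.2, 11.8]
ee_rot: [[0.374, 0.927, -0.001], [0.927, -0.374, 0.001], [0.0, -0.001, -1.0]]
contact_force: [0.4, -0.3, -0.7]
opening: 0.729
```

```bash
python3 tips2.py | tail -5; python3 ov.py pics/ov5.png
```

```text
-16 -1 16 x [-35. -31. -30.] y [-11.  -2.   7.]
-16 1 7 x [33. 37. 41.] y [-11.  -8.   1.]
-12 -1 7 x [-32. -32. -31.] y [-8. -1.  4.]
-12 1 4 x [37. 38. 39.] y [-7. -3.  2.]
top 0 [ 482.8 -387.2   11.8]
[ 483.06245833 -387.46538092   12.22792758] [-0.32711927  0.12918595 -0.30645833] 0.7222988509665473
```

View pics/ov5.png

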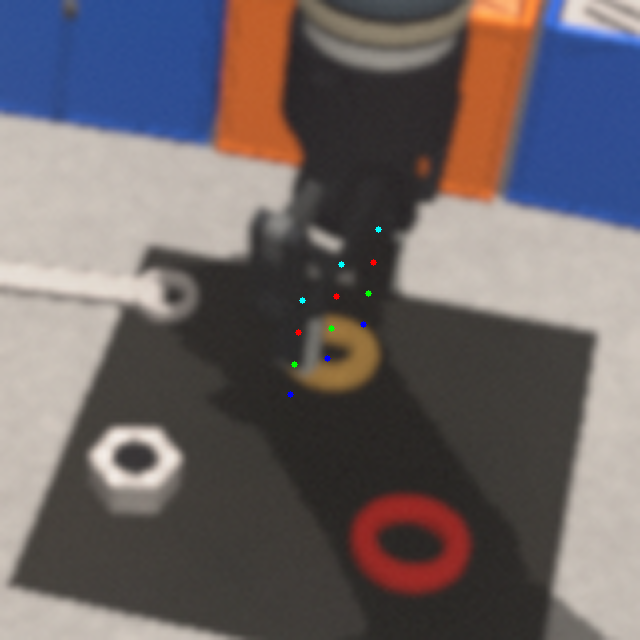

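Emit:
{"op": "jog_arm", "data": {"commands": [[[0,0,-3],0],[[0,0,-6],0],[[0,0,-9],0],[[0,0,-12],0],[[0,0,-12],0]], "claw": -0.3}}

```text
time: 5.95
tcp_pos: [482.7, -387.1, -0.5]
ee_rot: [[0.374, 0.927, -0.001], [0.927, -0.374, 0.001], [0.0, -0.001, -1.0]]
contact_force: [0.8, 0.2, 0.1]
opening: 0.651
```

```bash
sed -i 's/X\[...,2\]>14/X[...,2]>10/' tips2.py; python3 tips2.py | tail -5; python3 ov.py pics/ov6.png
```

```text
-20 1 14 x [32. 35. 41.] y [-12.  -7.   2.]
-16 -1 18 x [-30. -28. -26.] y [-11.  -0.   8.]
-16 1 6 x [28. 33. 39.] y [-11. -10.   3.]
-12 1 3 x [32. 36. 36.] y [-5. -1.  3.]
top 0 [ 482.7 -387.1   -0.5]
[ 4.82933152e+02 -3.87460506e+02  6.28312560e-02] [-0.18563707  0.61820855 -0.23828843] 0.64711283680997
```

View pics/ov6.png

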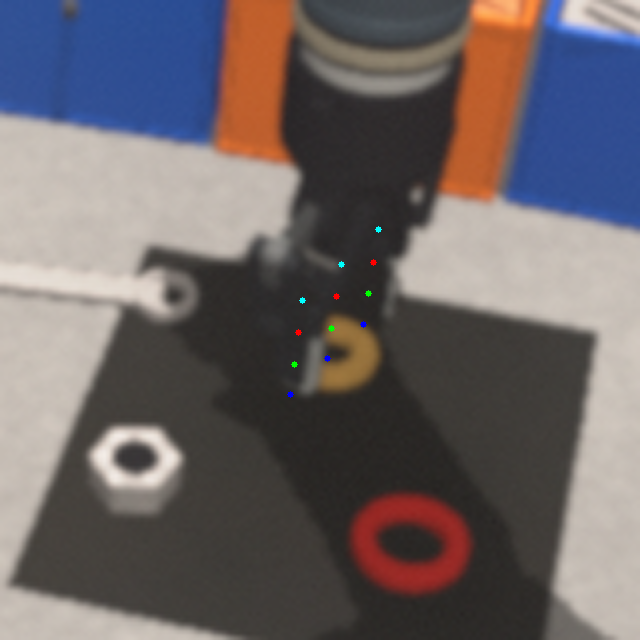

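Emit:
{"op": "jog_arm", "data": {"commands": [[[0,0,-2],0],[[0,0,-4],0],[[0,0,-4],0]]}}

```text
time: 6.35
tcp_pos: [482.9, -387.3, -4.0]
ee_rot: [[0.374, 0.927, -0.0], [0.927, -0.374, 0.0], [0.0, -0.001, -1.0]]
contact_force: [0.2, 0.8, 0.3]
opening: 0.651
```

Still no contact. Next I'll close on the washer.

Emit:
{"op": "jog_arm", "data": {"commands": [[[0,0,0],0],[[0,0,0],0],[[0,0,0],0],[[0,0,0],0],[[0,0,0],0],[[0,0,0],0]], "claw": 1}}

```text
time: 6.85
tcp_pos: [483.0, -387.5, -3.0]
ee_rot: [[0.375, 0.927, 0.0], [0.927, -0.375, 0.0], [0.0, -0.0, -1.0]]
contact_force: [-2.4, 2.1, 6.1]
opening: 0.498
```

```bash
python3 ov.py pics/ov7.png
```

```text
[ 483.03830932 -387.51263304   -3.00113793] [-2.42790585  2.0897897   6.0702888 ] 0.49773932258121106
```

View pics/ov7.png

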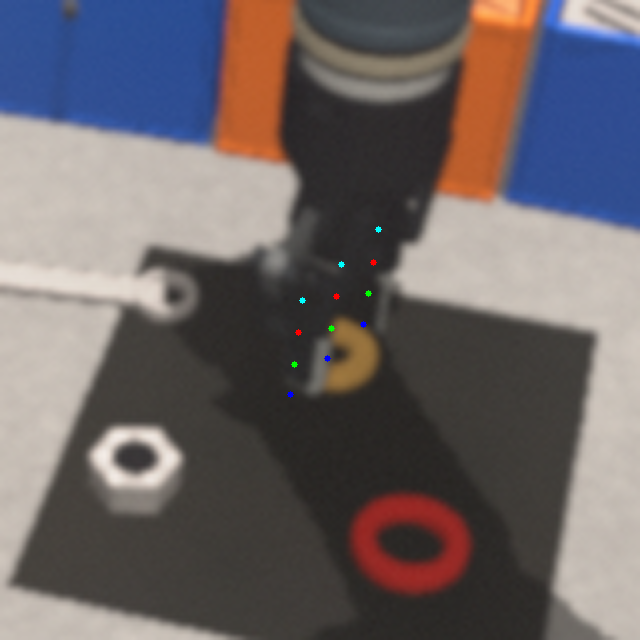

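Emit:
{"op": "jog_arm", "data": {"commands": [[[0,0,3],0],[[0,0,10],0],[[0,0,25],0],[[0,0,50],0],[[0,0,80],0],[[0,0,100],0],[[0,0,100],0],[[0,0,100],0]]}}

```text
time: 7.57
tcp_pos: [483.7, -387.9, 97.7]
ee_rot: [[0.374, 0.927, 0.002], [0.927, -0.374, -0.001], [-0.0, 0.003, -1.0]]
contact_force: [-0.3, 0.7, -1.2]
opening: 0.49
```

```bash
python3 tips2.py|tail -12;python3 - <<'E'
from bench import r
from h import *
o=r.get_obs(); t=o["tcp_pos"]; R=o["ee_rot"]; 
for n in("side","top"):
    c=r.camera(n); p=proj(c,t).astype(int); x,y=max(p[0]-75,0),max(p[1]-75,0)
    im=cv2.resize(c["color"][y:y+150,x:x+150,::-1],(600,600),interpolation=cv2.INTER_CUBIC)
    cv2.imwrite(f"pics/{n}8.png",im)
    H,S,V=cv2.split(cv2.cvtColor(c["color"],cv2.COLOR_RGB2HSV)); X=cloud(c)
    m=(H>14)&(H<32)&(S>110)&(V>60)&(np.linalg.norm(X-t,axis=-1)<60)
    P=X[m]; print(n,len(P), np.percentile(P,[5,50,95],axis=0).round(1) if len(P) else 0); print(np.linalg.svd(P-P.mean(0))[2][2] if len(P) else 0)
print(t,o["q"].round(1),o["contact_force"],o["opening"])
E
```

```text
-16 1 26 x [ 6. 27. 33.] y [-18. -10.   5.]
-12 -1 74 x [-23. -11.  -2.] y [-21.  -8.   6.]
-12 1 57 x [ 0. 11. 28.] y [-21. -14.  -6.]
-8 -1 8 x [-11. -10.  -7.] y [-7. -0.  4.]
-8 1 22 x [ 2. 15. 28.] y [-22. -16.   5.]
top 139 [ 483.7 -387.9   97.7]
-20 1 3 x [25. 28. 29.] y [-12. -10.  -9.]
-16 1 7 x [ 1.  6. 29.] y [-22. -16. -10.]
-12 -1 26 x [-9. -5. -0.] y [-22. -19. -15.]
-12 1 49 x [ 1. 10. 20.] y [-22. -17. -13.]
-8 -1 3 x [-6. -4. -1.] y [-22. -17. -16.]
-8 1 8 x [ 3. 11. 15.] y [-23. -21. -16.]
side 141 [[ 464.1 -405.   103.5]
 [ 472.4 -387.9  106.5]
 [ 482.  -364.5  108.2]]
[-0.06458288 -0.01714016 -0.99776514]
top 76 [[ 462.6 -388.5  104.4]
 [ 467.8 -377.6  106.5]
 [ 476.1 -366.9  108.2]]
[ 0.06573055 -0.03096843  0.99735673]
[ 482.50228979 -386.73226627   95.4055746 ] [ 19.5  30.7  21.1 103.9 -14.3  48.2 115.5] [ 1.16151619  0.67493613 -2.12291509] 0.4970593103830415
```

View pics/side8.png

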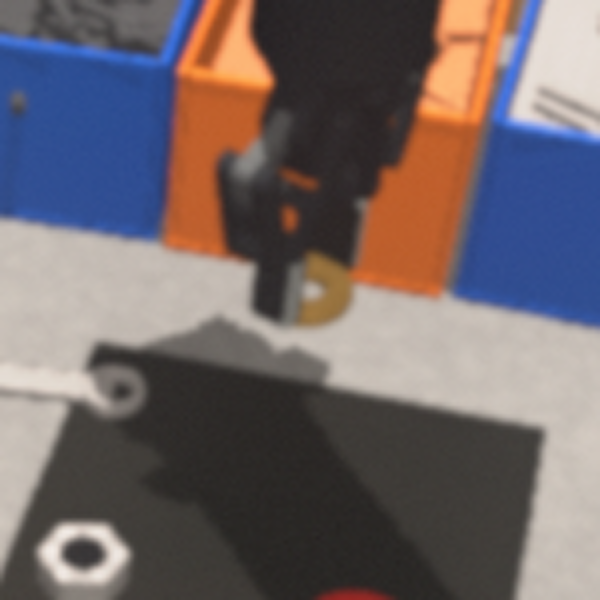

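The washer is held: it's seen level at crop (320,290), with its top at z≈106.5, so its centre is about 7 mm above the reported TCP. Next I'll carry it over to the pin.

Emit:
{"op": "jog_arm", "data": {"commands": [[[15,20,10],0],[[30,45,20],0],[[45,75,30],0],[[60,110,40],0],[[75,145,40],0],[[90,180,40],0],[[105,215,40],0],[[120,250,40],0],[[135,285,40],0],[[145,315,40],0],[[152,345,40],0],[[155,365,40],0]]}}

```text
time: 8.77
tcp_pos: [638.4, -17.8, 134.6]
ee_rot: [[0.371, 0.929, -0.002], [0.929, -0.371, 0.002], [0.001, -0.002, -1.0]]
contact_force: [0.1, 0.1, -0.8]
opening: 0.495
```

Emit:
{"op": "jog_arm", "data": {"commands": [[[2,12,0],0],[[4,24,0],0],[[4,33,0],0],[[4,33,0],0],[[4,33,0],0]]}}

```text
time: 9.18
tcp_pos: [641.8, 9.5, 136.1]
ee_rot: [[0.375, 0.927, -0.001], [0.927, -0.375, -0.001], [-0.001, -0.0, -1.0]]
contact_force: [0.2, -0.2, -0.7]
opening: 0.49
```

```bash
cat > w.py <<'E'
import sys
from bench import r
from h import *
o=r.get_obs(); t=o["tcp_pos"]; R=o["ee_rot"]; tag=sys.argv[1]
A=np.array([507,66.]);a=np.radians(-21.7);e=np.array([np.cos(a),np.sin(a)])
print(t.round(2),o["q"].round(1),o["contact_force"].round(1),o["opening"].round(3))
for n in("side","top"):
    c=r.camera(n); p=proj(c,[642,12,70]).astype(int); x,y=max(p[0]-60,0),max(p[1]-60,0)
    im=cv2.resize(c["color"][y:y+120,x:x+120,::-1],(480,480),interpolation=cv2.INTER_CUBIC)
    def dot(X,col):
        q=(proj(c,X)-[x,y])*4; cv2.circle(im,tuple(int(v) for v in q),3,col,-1)
    dot([*(A+135*e),50],(0,255,0)); dot([*(A+146.6*e),82],(0,0,255)); dot(t+[0,0,7],(255,0,0))
    cv2.imwrite(f"pics/{n}{tag}.png",im)
    H,S,V=cv2.split(cv2.cvtColor(c["color"],cv2.COLOR_RGB2HSV)); X=cloud(c)
    m=(H>14)&(H<32)&(S>100)&(V>60)&(np.linalg.norm(X-[640,11,80],axis=-1)<90)
    P=X[m]
    if len(P)>20:
        L=(P-t)@R; print(n,len(P),np.median(P,0).round(1),"Lz",np.percentile(L[:,2],[10,50,90]).round(1),"Ly",np.percentile(L[:,1],[2,98]).round(1),"Lx",np.percentile(L[:,0],[2,98]).round(1))
cv2.imwrite(f"pics/w{tag}.png",np.hstack([cv2.imread(f"pics/side{tag}.png"),cv2.imread(f"pics/top{tag}.png")])[:, :800])
E
python3 w.py 9
```

```text
Traceback (most recent call last):
  File "w.py", line 6, in <module>
    print(t.round(2),o["q"].round(1),o["contact_force"].round(1),o["opening"].round(3))
                                                                 ^^^^^^^^^^^^^^^^^^
AttributeError: 'float' object has no attribute 'round'
```

```bash
sed -i 's/,o\["opening"\].round(3)/,o["opening"]/' w.py; python3 w.py 9
```

```text
[641.79   9.49 136.14] [-18.3  29.5  19.1  98.8 -11.5  53.7  73.3] [ 0.2 -0.2 -0.7] 0.49048891978932163
side 572 [636.    8.6 147.3] Lz [-12.4 -11.1  -8.7] Ly [-21.7  18.4] Lx [-20.  20.]
top 78 [625.   12.3 147.4] Lz [-12.6 -11.3  -9.9] Ly [-20.2 -11.5] Lx [-17.2   9.9]
```

View pics/side9.png

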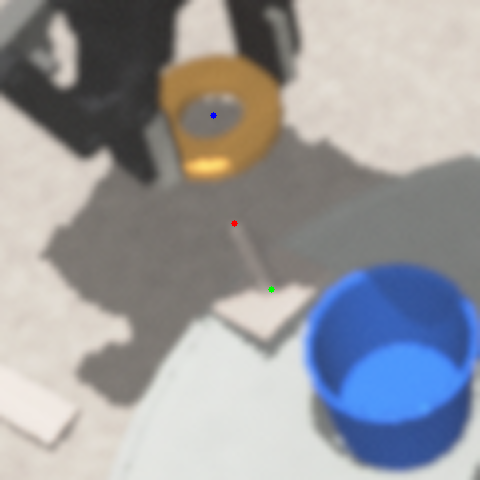

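View pics/top9.png

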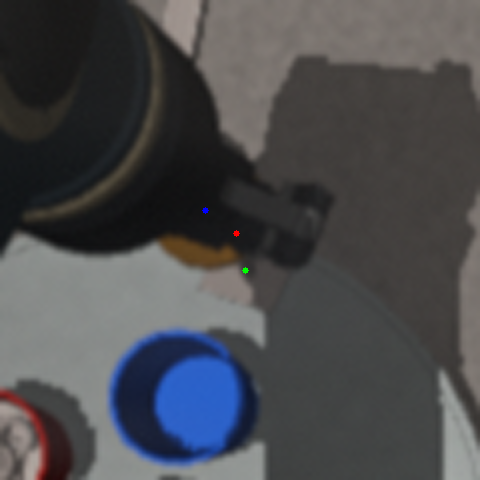

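The washer hole is at (212,113) in the side view, within 2 px of prediction, and the pin tip and foot also match. I'll lower it onto the pin.

Emit:
{"op": "jog_arm", "data": {"commands": [[[0,2,-10],0],[[0,2,-20],0],[[0,2,-30],0],[[0,2,-40],0],[[0,2,-46],0],[[0,2,-52],0],[[0,2,-57],0],[[0,2,-60],0],[[0,2,-60],0],[[0,2,-60],0]]}}

```text
time: 10.12
tcp_pos: [642.3, 12.5, 76.4]
ee_rot: [[0.374, 0.927, 0.0], [0.927, -0.374, 0.0], [0.0, 0.0, -1.0]]
contact_force: [0.4, 0.9, -0.9]
opening: 0.494
```

```bash
python3 w.py 10
```

```text
[642.27  12.47  76.42] [-17.5  33.5  17.7 101.1 -13.2  47.4  74.5] [ 0.4  0.9 -0.9] 0.4941297722802481
side 530 [637.   10.7  87.5] Lz [-12.7 -11.1  -8.6] Ly [-21.5  18.1] Lx [-19.8  21.7]
top 60 [624.3  14.8  88. ] Lz [-17.8 -11.5  -9.8] Ly [-20.9 -12.7] Lx [-26.9   7.3]
```

View pics/side10.png

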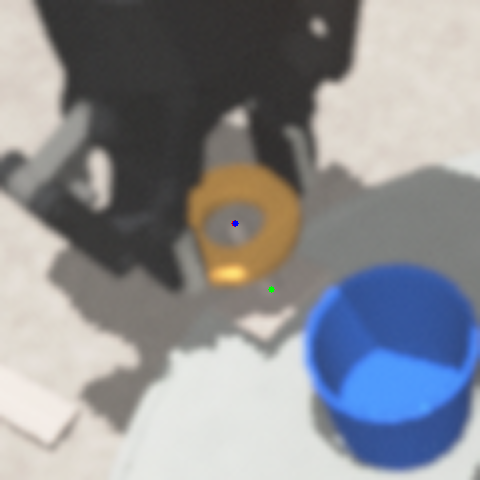

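Emit:
{"op": "jog_arm", "data": {"commands": [[[-1,0,-4],0],[[-2,1,-8],0],[[-4,1,-12],0],[[-5,2,-16],0],[[-6,2,-20],0],[[-6,2,-22],0],[[-6,2,-22],0],[[-6,2,-22],0]]}}

```text
time: 10.88
tcp_pos: [636.1, 14.4, 54.2]
ee_rot: [[0.375, 0.927, -0.0], [0.927, -0.375, -0.0], [-0.0, -0.0, -1.0]]
contact_force: [1.0, -0.5, -0.4]
opening: 0.493
```

```bash
python3 w.py 11
```

```text
[636.1   14.43  54.17] [-17.3  34.7  17.1 102.6 -13.8  44.7  74.8] [ 1.  -0.5 -0.4] 0.4928443498000121
side 440 [629.   15.6  65.5] Lz [-12.9 -11.3  -9.3] Ly [-21.4  15.4] Lx [-19.9  21.6]
top 45 [617.6  16.5  65.6] Lz [-14.  -11.4  -9.7] Ly [-20.5 -12.9] Lx [-27.6   5.3]
```

View pics/side11.png

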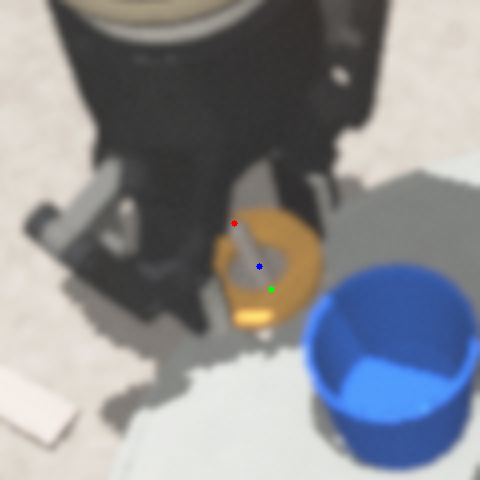

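Emit:
{"op": "jog_arm", "data": {"commands": [[[0,0,-1],0],[[0,0,-1],0],[[0,0,-1],0],[[0,0,-1],0],[[0,0,-1],0],[[0,0,-1],0]], "claw": -0.4}}

```text
time: 11.48
tcp_pos: [636.2, 14.5, 53.4]
ee_rot: [[0.374, 0.927, 0.0], [0.927, -0.374, 0.0], [0.0, 0.0, -1.0]]
contact_force: [-0.4, 0.2, 0.0]
opening: 0.695
```

```bash
python3 w.py 12
```

```text
[636.2   14.53  53.45] [-17.3  34.8  17.1 102.6 -13.8  44.6  74.8] [-0.4  0.2  0. ] 0.695448048203397
side 462 [634.3  19.1  58.1] Lz [-9.4 -4.7  2.2] Ly [-18.9  21.3] Lx [-18.1  22.2]
```

View pics/side12.png

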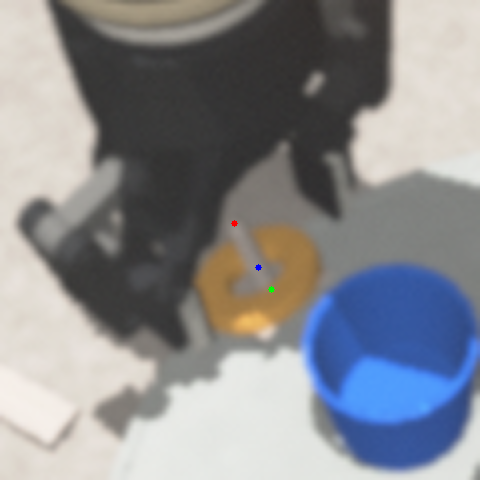

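Released; the washer sits tilted on the plate with the pin through its hole (crop 258,280). Next I'll retract straight up.

Emit:
{"op": "jog_arm", "data": {"commands": [[[0,0,4],0],[[0,0,12],0],[[0,0,25],0],[[0,0,45],0],[[0,0,70],0],[[0,0,100],0],[[0,0,130],0],[[0,0,145],0],[[0,0,145],0]]}}

```text
time: 12.33
tcp_pos: [639.0, 14.1, 204.6]
ee_rot: [[0.375, 0.927, 0.01], [0.927, -0.375, 0.001], [0.005, 0.009, -1.0]]
contact_force: [1.4, 0.3, 0.2]
opening: 0.705
```

Emit:
{"op": "jog_arm", "data": {"commands": [[[-25,10,0],0],[[-50,20,0],0],[[-80,32,0],0],[[-105,42,0],0],[[-122,49,0],0],[[-129,52,0],0],[[-129,52,0],0],[[-129,52,0],0]], "claw": -1}}

```text
time: 13.0
tcp_pos: [507.9, 66.3, 198.8]
ee_rot: [[0.374, 0.927, 0.001], [0.927, -0.374, 0.0], [0.001, 0.001, -1.0]]
contact_force: [0.3, 1.2, -0.2]
opening: 1.0
```

```bash
python3 w.py 13; python3 - <<'E'
from bench import r
from h import *
c=r.camera("side"); cv2.imwrite("pics/s13.png",c["color"][:,:,::-1])
E
```

```text
[507.88  66.27 198.75] [-28.7  13.5  19.6 112.6  -5.5  54.7  61.6] [ 0.3  1.2 -0.2] 0.9996424862186093
side 347 [640.1  24.8  56.1] Lz [136.8 142.8 147.8] Ly [120.1 159. ] Lx [-15.1  22.2]
top 416 [637.6  13.5  56.4] Lz [136.5 142.6 148.9] Ly [120.5 161.1] Lx [-21.   21.3]
```

View pics/side13.png

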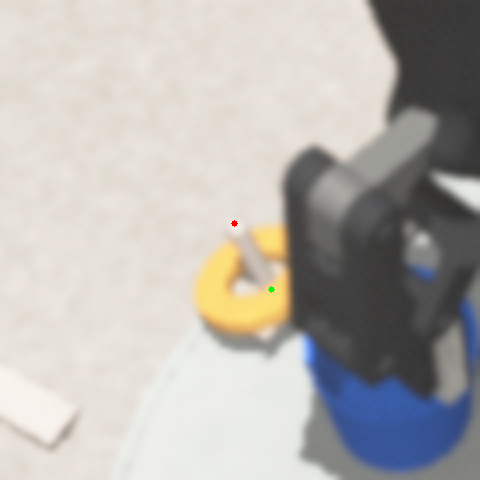

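View pics/s13.png

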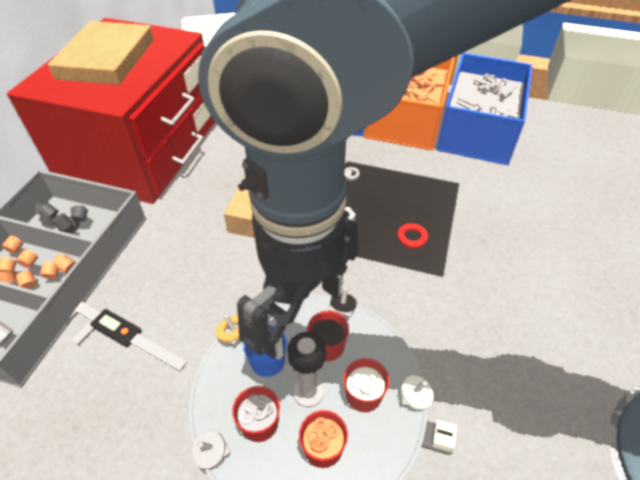

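The washer is hung flush on the plate. Next I'll lower over the knob and grip it.

Emit:
{"op": "jog_arm", "data": {"commands": [[[-1,0,-20],0],[[-1,0,-40],0],[[-1,0,-55],0],[[-1,0,-65],0],[[-1,0,-73],0],[[-1,0,-73],0],[[-1,0,-73],0]]}}

```text
time: 13.73
tcp_pos: [506.5, 66.3, 125.3]
ee_rot: [[0.375, 0.927, 0.0], [0.927, -0.375, -0.0], [-0.0, 0.0, -1.0]]
contact_force: [0.3, 0.6, 0.6]
opening: 1.005
```

Emit:
{"op": "jog_arm", "data": {"commands": [[[0,0,0],0],[[0,0,0],0],[[0,0,0],0],[[0,0,0],0],[[0,0,0],0],[[0,0,0],0],[[0,0,0],0]], "claw": 1}}

```text
time: 14.32
tcp_pos: [506.1, 65.6, 126.4]
ee_rot: [[0.375, 0.927, 0.0], [0.927, -0.375, -0.001], [-0.0, 0.0, -1.0]]
contact_force: [-2.5, -2.1, 7.2]
opening: 0.489
```

```bash
python3 w.py 14; python3 - <<'E'
from bench import r
from h import *
c=r.camera("side"); cv2.imwrite("pics/s14.png",cv2.resize(c["color"][260:480,180:480,::-1],None,fx=2.6,fy=2.6,interpolation=cv2.INTER_CUBIC))
E
```

```text
[506.12  65.64 126.44] [-27.3  18.9  18.5 116.9  -8.2  45.5  64.1] [-2.5 -2.1  7.2] 0.48921655493119226
side 470 [634.6  19.9  58.2] Lz [63.7 68.3 75. ] Ly [120.5 159.9] Lx [-16.3  23.6]
top 414 [637.7  13.5  56.5] Lz [63.9 70.  76.4] Ly [122.  162.7] Lx [-19.2  23.3]
```

View pics/s14.png

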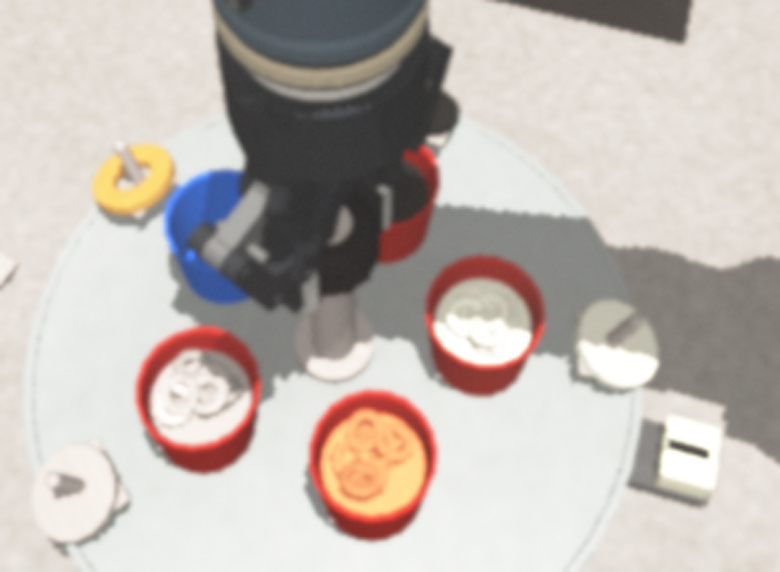

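The knob is gripped between the pads (crop 345,230). The turn needed is about −157°, and joint 7 has room for it in one grip. I'll turn clockwise in stages.

Emit:
{"op": "jog_arm", "data": {"commands": [[[0,0,0],-0.02],[[0,0,0],-0.06],[[0,0,0],-0.12],[[0,0,0],-0.18],[[0,0,0],-0.24],[[0,0,0],-0.3],[[0,0,0],-0.36],[[0,0,0],-0.42],[[0,0,0],-0.47],[[0,0,0],-0.5],[[0,0,0],-0.5]]}}

```text
time: 15.38
tcp_pos: [506.6, 66.3, 126.4]
ee_rot: [[0.774, 0.633, 0.001], [0.633, -0.774, 0.0], [0.001, 0.001, -1.0]]
contact_force: [-1.2, -0.1, 5.7]
opening: 0.491
```

```bash
cat > rot.py <<'E'
from bench import r
from h import *
import sys
o=r.get_obs();R=o["ee_rot"]; print(o["tcp_pos"].round(1),o["q"].round(1),o["contact_force"].round(1),o["wrist_torque"].round(2),o["opening"],"yaw",np.degrees(np.arctan2(R[1,0],R[0,0])).round(2))
A=np.array([507,66.])
for n in("top","side"):
    c=r.camera(n); X=cloud(c);z=X[...,2]; H,S,V=cv2.split(cv2.cvtColor(c["color"],cv2.COLOR_RGB2HSV))
    rr=np.hypot(X[...,0]-A[0],X[...,1]-A[1]); ang=lambda p:round(float(np.degrees(np.arctan2(p[1]-A[1],p[0]-A[0]))),2)
    m=(H>14)&(H<32)&(S>100)&(V>60)&(rr>105)&(rr<170)&(z>36)&(z<75)
    m=cv2.morphologyEx(m.astype(np.uint8),cv2.MORPH_OPEN,np.ones((3,3)))>0
    if m.sum()>30: k=outer(m); P=np.array([ray(c,u,v,55.) for u,v in k]); f=fitc(P); print(n,"washer",m.sum(),f[0].round(1),ang(f[0]),X[m].mean(0).round(1))
    m=(rr<112)&(rr>30)&(H>100)&(H<130)&(S>120)&(z>40)
    if m.sum()>50: k=outer(m); P=np.array([ray(c,u,v,84.) for u,v in k]); f=fitc(P); print(n,"blue",m.sum(),f[0].round(1),f[1].round(1),ang(f[0]))
    if len(sys.argv)>1: cv2.imwrite(f"pics/r{n}{sys.argv[1]}.png",c["color"][:,:,::-1])
E
python3 rot.py
```

```text
[506.6  66.3 126.4] [-32.6  19.5  25.1 117.1 -11.4  45.6  38.5] [-1.2 -0.1  5.7] [-0.32  0.46  0.05] 0.4905594481258032 yaw 39.28
top washer 415 [597.1 -42.4] -50.25 [596.8 -42.6  56.5]
top blue 783 [553.5   8. ] 28.2 -51.27
side washer 122 [609.2 -33.9] -44.34 [609.5 -32.7  56.3]
side blue 72 [571.9  27.3] 5.1 -30.84
```

The carousel follows the grip 1:1 with no slip.

Emit:
{"op": "jog_arm", "data": {"commands": [[[0,0,0],-0.03],[[0,0,0],-0.08],[[0,0,0],-0.15],[[0,0,0],-0.22],[[0,0,0],-0.29],[[0,0,0],-0.36],[[0,0,0],-0.43],[[0,0,0],-0.5],[[0,0,0],-0.57],[[0,0,0],-0.64],[[0,0,0],-0.71],[[0,0,0],-0.78]]}}

```text
time: 16.48
tcp_pos: [507.8, 66.7, 126.5]
ee_rot: [[0.995, -0.096, 0.004], [-0.096, -0.995, 0.001], [0.004, -0.001, -1.0]]
contact_force: [3.5, -0.9, 0.5]
opening: 0.491
```

Emit:
{"op": "jog_arm", "data": {"commands": [[[0,0,0],-0.07],[[0,0,0],-0.14],[[0,0,0],-0.21],[[0,0,0],-0.28],[[0,0,0],-0.35],[[0,0,0],-0.42],[[0,0,0],-0.49],[[0,0,0],-0.56],[[0,0,0],-0.62],[[0,0,0],-0.67],[[0,0,0],-0.7],[[0,0,0],-0.7]]}}

```text
time: 17.48
tcp_pos: [508.9, 66.2, 126.5]
ee_rot: [[0.7, -0.714, 0.006], [-0.714, -0.7, -0.0], [0.005, -0.004, -1.0]]
contact_force: [5.7, -1.0, -0.8]
opening: 0.491
```

```bash
python3 rot.py 16
```

```text
[508.9  66.2 126.5] [-48.5  23.6  46.3 117.8 -23.1  47.4 -34.3] [ 5.7 -1.  -0.8] [ 0.1  -0.74  0.13] 0.4908181797907302 yaw -45.56
top washer 434 [408.6 -34.3] -134.44 [409.1 -34.6  56.5]
top blue 821 [455.9  12.8] 28.5 -133.87
side washer 803 [409.5 -31.4] -135.03 [500.3  16.8  57. ]
side blue 1425 [454.4  21.6] 29.9 -139.87
```

View pics/rtop16.png

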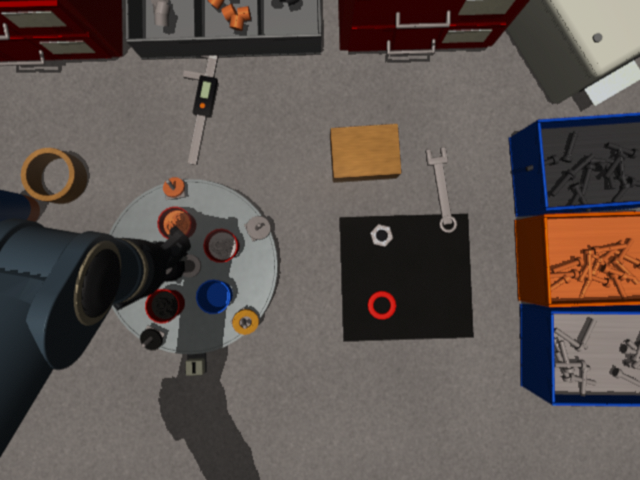

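Emit:
{"op": "jog_arm", "data": {"commands": [[[0,0,0],-0.04],[[0,0,0],-0.1],[[-1,0,0],-0.17],[[-1,0,0],-0.24],[[-1,0,0],-0.31],[[-1,0,0],-0.38],[[-1,0,0],-0.45],[[-1,0,0],-0.52],[[-1,0,0],-0.59],[[-1,0,0],-0.65],[[-1,0,0],-0.7],[[-1,0,0],-0.7]]}}

```text
time: 18.58
tcp_pos: [509.5, 65.1, 126.6]
ee_rot: [[0.074, -0.997, 0.011], [-0.997, -0.074, -0.003], [0.003, -0.01, -1.0]]
contact_force: [9.7, -3.8, -6.5]
opening: 0.488
```

```bash
python3 rot.py 17; python3 - <<'E'
from bench import r
from h import *
for n,(x,y,w,h) in dict(top=(120,260,180,135),side=(220,300,260,180)).items():
    c=r.camera(n); cv2.imwrite(f"pics/m{n}17.png",cv2.resize(c["color"][y:y+h,x:x+w,::-1],None,fx=3,fy=3,interpolation=cv2.INTER_CUBIC))
E
```

```text
[509.5  65.1 126.6] [-55.7  27.6  57.3 118.2 -30.5  49.6 -66.8] [ 9.7 -3.8 -6.5] [-0.3  -1.9   0.26] 0.48783423455823227 yaw -85.77
top washer 390 [367.5  53.3] -174.79 [368.2  52.1  57.1]
top blue 880 [435.4  56.7] 29.2 -172.59
side washer 852 [369.   55.5] -175.65 [416.2  46.4  56.9]
side blue 1604 [435.  66.] 29.8 -179.98
```

View pics/mtop17.png

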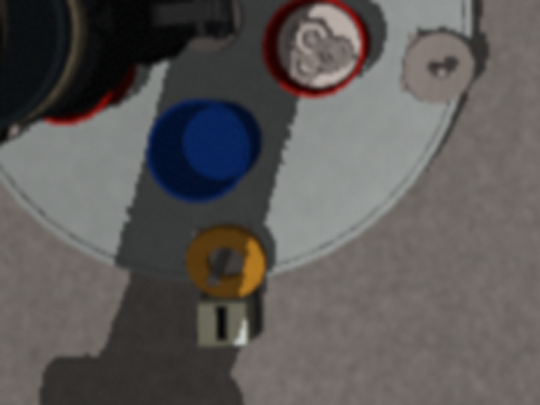

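View pics/mside17.png

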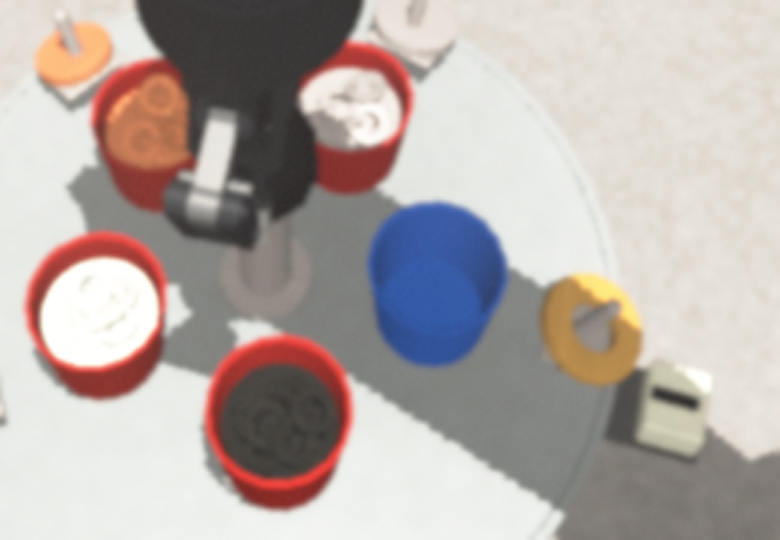

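```bash
cat > fin.py <<'E'
from bench import r
from h import *
import sys
o=r.get_obs();R=o["ee_rot"]; print(o["tcp_pos"].round(1),o["contact_force"].round(1),o["opening"],"yaw",np.degrees(np.arctan2(R[1,0],R[0,0])).round(2))
Ax=dict(top=np.array([506.7,66.2]),side=np.array([507.6,65.0]))
for n in("top","side"):
    A=Ax[n]
    c=r.camera(n); X=cloud(c);z=X[...,2]; H,S,V=cv2.split(cv2.cvtColor(c["color"],cv2.COLOR_RGB2HSV))
    rr=np.hypot(X[...,0]-A[0],X[...,1]-A[1]); ang=lambda p:round(float(np.degrees(np.arctan2(p[1]-A[1],p[0]-A[0]))%360),2)
    # deck circle
    m=(rr<154)&(z>30)&(z<44); m=cv2.morphologyEx(((rr<175)&(z>31)&(z<110)&(X[...,0]>345)).astype(np.uint8),cv2.MORPH_OPEN,np.ones((3,3)))
    # marker
    m=(X[...,0]<A[0]-160)&(X[...,0]>A[0]-205)&(abs(X[...,1]-62)<25)&(z>26.5)&(z<35)
    m=cv2.morphologyEx(m.astype(np.uint8),cv2.MORPH_OPEN,np.ones((3,3)))
    k=outer(m); P=np.array([ray(c,u,v,30.) for u,v in k],np.float32)[:,:2]; q=cv2.minAreaRect(P); print(n,"marker",np.round(q[0],1),np.round(q[1],1),round(q[2],1),ang(q[0]),"dist",np.hypot(*(q[0]-A)).round(1), "cm",ang(X[m>0].mean(0)))
    # blue rim
    m=(rr<110)&(rr>35)&(H>95)&(H<130)&(S>100)&(z>79)&(z<89)&(X[...,0]<480)
    P=X[m]; f=fitc(P) ; print(n,"rim",len(P),f[0].round(1),f[1].round(1),ang(f[0]),np.hypot(*(f[0]-A)).round(1))
    # pin
    m=(rr>133)&(rr<156)&(z>68)&(z<88)&(X[...,0]<A[0]-80)&(abs(X[...,1]-A[1])<70)
    P=X[m]; print(n,"pin",len(P),P.mean(0).round(1) if len(P) else 0,ang(P.mean(0)) if len(P) else 0)
    m=(H>14)&(H<32)&(S>100)&(V>50)&(rr>105)&(rr<165)&(z>40)&(z<75)&(X[...,0]<420)
    m=cv2.morphologyEx(m.astype(np.uint8),cv2.MORPH_OPEN,np.ones((3,3)))>0
    k=outer(m); P=X[k[:,1],k[:,0]]; f=fitc(P); print(n,"washer",f[0].round(1),f[1].round(1),ang(f[0]),np.hypot(*(f[0]-A)).round(1),np.median(z[m]).round(1))
E
python3 fin.py
```

```text
[509.5  65.1 126.6] [ 9.6 -5.6 -6.8] 0.4896928830376476 yaw -85.62Traceback (most recent call last):
  File "fin.py", line 15, in <module>
    k=outer(m); P=np.array([ray(c,u,v,30.) for u,v in k],np.float32)[:,:2]; q=cv2.minAreaRect(P); print(n,"marker",np.round(q[0],1),np.round(q[1],1),round(q[2],1),ang(q[0]),"dist",np.hypot(*(q[0]-A)).round(1), "cm",ang(X[m>0].mean(0)))
                                                                              ~~~~~~~~~~~~~~~^^^
cv2.error: OpenCV(4.12.0) /io/opencv/modules/imgproc/src/convhull.cpp:143: error: (-215:Assertion failed) total >= 0 && (depth == CV_32F || depth == CV_32S) in function 'convexHull'
```

```bash
sed -i 's/np.float32)\[:,:2\]; q/np.float32)[:,:2].copy(); q/' fin.py; python3 fin.py
```

```text
[509.5  65.1 126.6] [10.6 -4.5 -7.2] 0.49211921244571 yaw -85.62
top marker [326.7  62.5] [28.4 26.2] 89.1 181.18 dist 180.0 cm 181.13
top rim 222 [434.6  59.1] 26.9 185.63 72.5
top pin 32 [365.1  52.9  77.2] 185.36
top washer [368.1  52.9] 18.8 185.5 139.3 57.2
side marker [327.2  64.3] [26.1 30.2] 0.8 180.23 dist 180.4 cm 180.18
side rim 351 [435.1  60.6] 26.7 183.51 72.6
side pin 61 [365.   55.5  76.9] 183.8
side washer [368.5  55.2] 18.1 184.01 139.5 57.0
```

The two views put the pot 3.5–4.3° short of the marker. I'll turn the remaining ~0.068 rad and relax the side load.

Emit:
{"op": "jog_arm", "data": {"commands": [[[-1,1,0],-0.02],[[-2,1,0],-0.04],[[-2,1,0],-0.06],[[-2,1,0],-0.068],[[-2,1,0],-0.068],[[-2,1,0],-0.068],[[-2,1,0],-0.068]]}}

```text
time: 19.52
tcp_pos: [509.5, 65.0, 126.6]
ee_rot: [[0.007, -1.0, 0.016], [-1.0, -0.007, -0.005], [0.005, -0.016, -1.0]]
contact_force: [15.9, -7.3, -14.3]
opening: 0.494
```

```bash
sed -i 's/507.6,65.0/507.3,67.5/' fin.py; python3 fin.py
```

```text
[509.5  65.  126.6] [ 15.9  -7.3 -14.3] 0.49375496195403773 yaw -89.59
top marker [326.7  62.5] [28.4 26.2] 89.1 181.18 dist 180.0 cm 181.18
top rim 224 [434.4  64.2] 26.8 181.61 72.4
top pin 33 [364.6  62.9  76.7] 181.33
top washer [367.7  62.7] 18.9 181.45 139.0 57.4
side marker [327.2  64.4] [26.  30.4] 1.0 181.0 dist 180.2 cm 180.9
side rim 351 [434.9  65.6] 26.7 181.47 72.4
side pin 61 [364.7  65.4  77.1] 180.86
side washer [367.8  65.4] 18.3 180.87 139.5 56.8
```

The angle now agrees within 0.4° in both views. The side load has grown to 16 N, so I'll ease it with small shifts while keeping the grip.

Emit:
{"op": "jog_arm", "data": {"commands": [[[1,-1,-1],0],[[2,-2,-2],0],[[3,-2,-3],0],[[4,-2,-3],0],[[4,-2,-3],0],[[4,-2,-3],0],[[4,-2,-3],0],[[4,-2,-3],0]]}}

```text
time: 20.28
tcp_pos: [509.4, 65.1, 126.3]
ee_rot: [[0.009, -1.0, 0.004], [-1.0, -0.009, 0.003], [-0.003, -0.004, -1.0]]
contact_force: [-7.4, 0.3, 30.1]
opening: 0.493
```

```bash
python3 fin.py
```

```text
[509.4  65.1 126.3] [-7.4  0.3 30.1] 0.4934977449441183 yaw -89.46
top marker [326.7  62.5] [28.4 26.2] 89.1 181.18 dist 180.0 cm 181.21
top rim 224 [434.4  64. ] 26.9 181.75 72.3
top pin 32 [364.5  62.6  77.2] 181.44
top washer [367.2  62.2] 18.6 181.65 139.5 56.9
side marker [327.1  64.5] [26.  30.7] 1.2 180.96 dist 180.2 cm 180.9
side rim 357 [434.9  65.4] 26.7 181.63 72.4
side pin 60 [364.5  65.   77.2] 181.02
side washer [367.8  64.9] 18.3 181.06 139.5 56.8
```

Emit:
{"op": "jog_arm", "data": {"commands": [[[-1,0,1],-0.003],[[-1,0,2],-0.005],[[-1,0,2],-0.005],[[-1,0,2],-0.005],[[-1,0,2],-0.005],[[-1,0,2],-0.005]]}}

```text
time: 20.88
tcp_pos: [509.4, 65.0, 126.5]
ee_rot: [[0.005, -1.0, 0.007], [-1.0, -0.005, 0.0], [-0.0, -0.007, -1.0]]
contact_force: [3.2, -2.1, 10.0]
opening: 0.491
```

```bash
python3 fin.py; python3 - <<'E'
from bench import r
from h import *
for n,(x,y,w,h) in dict(top=(90,160,200,220),side=(180,250,300,225)).items():
    c=r.camera(n); cv2.imwrite(f"pics/m{n}20.png",cv2.resize(c["color"][y:y+h,x:x+w,::-1],None,fx=2.6,fy=2.6,interpolation=cv2.INTER_CUBIC))
E
```

```text
[509.4  65.  126.5] [ 3.2 -2.1 10. ] 0.49077698558635824 yaw -89.74
top marker [326.8  62.5] [28.4 26.3] 89.1 181.18 dist 180.0 cm 181.19
top rim 216 [434.3  64.3] 26.8 181.53 72.4
top pin 32 [364.8  63.1  76.6] 181.25
top washer [367.4  63. ] 21.8 181.33 139.4 57.3
side marker [327.1  64.4] [26.  30.6] 1.0 180.98 dist 180.2 cm 180.85
side rim 355 [434.9  65.7] 26.7 181.39 72.5
side pin 59 [364.6  65.6  77.2] 180.76
side washer [367.9  65.4] 18.3 180.87 139.5 57.1
```

View pics/mside20.png

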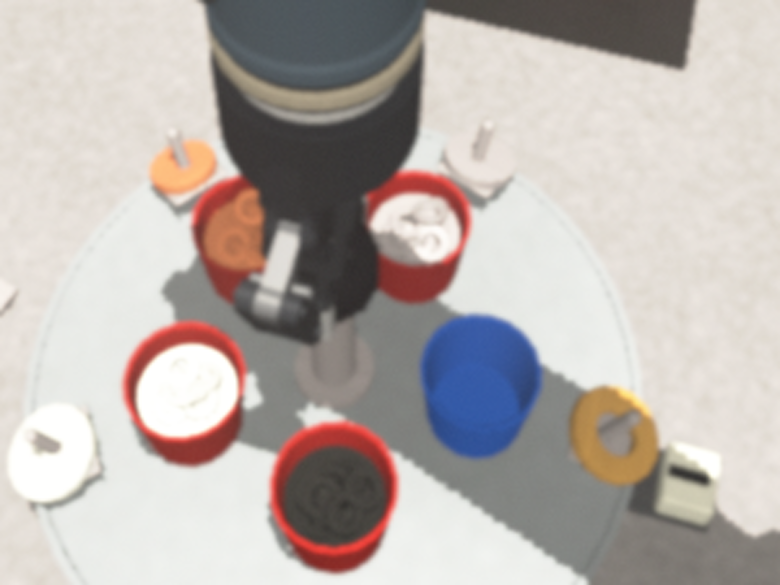

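View pics/mtop20.png

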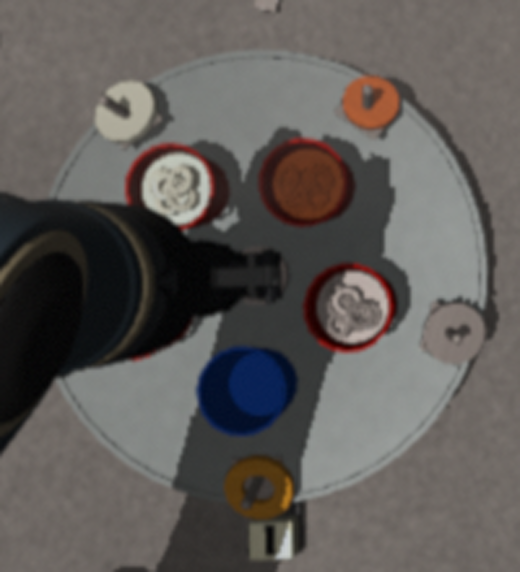

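Blue pot (crop 480,385), hung washer (613,435) and marker (690,480) are in line. The knob is held and loads are low, so I'm handing in.

```bash
python3 -c "
from bench import r
print(r.sign_off())"
```

```text
the job is handed in; nothing more can be done
None
```

The job is done and handed in at about 21 s of the 72 s allowed. I hung the brass washer on the blue pot's pin and let it go. Then I turned the carousel about 158° clockwise in one grip on the knob, which I still hold.

**Last checks:**
- **Washer:** both cameras show it lying flat on the sloped plate with the pin through its hole, about 139 mm from the axis. It stayed there through the turn.
- **Alignment:** pot rim, pin and washer are within about 0.4° of the marker in both views. For that I shifted the side view's axis by 2.5 mm in y (within or near its calibration error). With the side view's first axis fit the two views differed by about 0.8° before the last small turn.
- **Grip and load:** the fingers are closed on the knob at opening 0.49. The force at the end is about 11 N; it reached 31 N while I was easing the side load.
- **Other things:** the mat, the bench and the items I could see looked untouched. I did not measure them again at the end.

**Disagreement:** the reported TCP height did not match the stated distance to the fingertips. The tips sat 20 mm or more higher than that value implies, so I set heights from the cameras and contact force.

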